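Unhook the sample tin from the drip stand and set it on the scale

ROBOT

A 6-joint arm with a two-finger parallel gripper is mounted at the origin on the work surface. World frame = base frame: x ahead of the robot, y to its left, z up, the work surface at z = 0. Lengths are in mm, angles in rad, forces in N, time in s.
With the tool pointing down it reaches from about 350 to 975 mm from the base axis. Payload 7.1 kg.
Tool frame: the origin (TCP) lies midway between the tips of the shut fingers; the grasp point (between the pads) lies 19 mm behind it (ctrl.grip_depth is the distance from the TCP to the grasp point, in mm); z points along the fingers, y is the line along which they close (so a half turn about z gives the same grasp; the last joint's range is limited). The gripper opens to 88 mm and grips with 3 to 60 N. Pads are 20 mm wide; open, the fingers measure 115 mm over their backs; the gripper's body (75 mm by 178 mm) begins 61 mm behind the grasp point.
Start: joints at [-0.019, 0.423, 1.63, -0, 1.089, -0.019], TCP at [624.984, 0.026, 222.675] pointing down, gripper open.
Joint ranges: [-3, 3], [-0.9, 2.11], [0.09, 2.58], [-1.31, 4.45], [0.11, 2.69], [-2.54, 2.54]. Speed limits (rad/s): [2.39, 2.39, 3.01, 3.14, 3.14, 3.14].

INTERFACE

Orientations are given as a rotation vector (axis times angle).
In Python, from workcell import ctrl, cams gives the robot as it stands.
- The arm moves only by the tool move_arm, never from a script. Its argument "steps" is a list of rows, each a list of 3 entries, a list of its own where there are three numbers: the shift along the tool's x, y, z in units of 25 mm (1.0 is 25 mm), then the turn about the tool's z in units of 5 degrees (1.0 is 5 degrees), then the closure, from 0 (fully open) to 1 (shut). A call has 1 to 20 rows; each row shifts and turns the commanded pose from where the row before left it, along the tool's axes as they then stand; what a row does not reach is not made up. A row lasts 1/12 s, in which the tool goes at most 41.7 mm and 7.16 degrees, less where a joint would pass 70% of its speed; a pose out of reach is approached as far as the arm can. A call is refused whole if a number of a shift passes 1 or a number of a turn 1, either way. A call with a gripper value outside its range is refused whole. The fingers move at their own pace and stop on an object; the grip force is fixed at half the most. Time passes only in rows, so rows that do not move let the fingers close. It gives the time, the measured TCP pose, the force, the opening and the grip force at its end, in the units of the state.
- ctrl.get_obs(): the state, without advancing time (a new reading comes with each control period).
- cams.get_image(name): name is "scene" or "side" or "wrist"; returns a dict with "image" (400x640x3 uint8, red, green, blue), "camera_matrix" (3x3 intrinsics, pixels), "xyz" and "rotation" of the camera in the world; the wrist camera has in their place "mount" (4x4, takes a point from camera to tool coordinates, whose origin is the TCP and whose axes are the flange's). Camera axes: x right, y down, z forward; pixel columns grow to the right and rows downward; lengths in mm; the calibration is good to about 2 mm. A picture is of the moment at which its call begins: read the wrist's pose just before it. There is no depth.
- ctrl.close_job(): hands the job in; it is judged then, once.
Trained networks look in the newest picture that a camera, given by its name, has taken for a name from the list of things; names that differ only in an ending like _2 or _b are one class to them, and where a whole thing is asked for, a point or a joint stands for the part that bears it (a point fixed in the world has none). Each returns a list of dicts, best first, with "p" (0 to 1); they miss things now and then, are a little off and sometimes report something else, mostly with a low value. They report only what shows in the picture. A call takes as long as a camera call. They do not tell look-alikes from the thing itself.
- cams.boxes_of(camera, thing): "rect" ([centre column, centre row, width, height] in pixels, round what is visible of it).
- cams.cut_out(camera, thing): "pixels" (400x640 bool, what is visible of it) and "rect" ([centre column, centre row, width, height] in pixels, round what is visible of it).
The state is a dict: "t": time; "qpos": joint angles; "qvel": joint speeds; "joint_torque": joint torques, N m; "ee_pos": TCP position; "orientation": TCP orientation; "ft_force": force on the tool from outside, world axes, zero at the start; "moment": the same for the moment, N m; "width": finger opening in mm; "grasp_force": force on a finger pad.
Only numpy, scipy, OpenCV 4.12 (cv2) and the standard library are available. Lean on these libraries where they do the work, as an engineer would, in place of code of your own. Each camera call takes 0.05 s, during which the arm holds its last target. There are 200 camera calls.

TASK

Take the lidded tin in its wire carrier off the drip stand's yellow safety hook and stand it in the middle of the scale's pan to be weighed. Hold it by the black grip block, press the orange sprung keeper open with the carrier's crossbar itself, then lift the bar out past the hook's nose without forcing it (a light push by feel is enough, never more than about 20 N); keep the tin upright, keep the gripper off the stand, set the tin down gently and do not disturb the bottle, the cup or the can.

Things in the scene. Friction and masses are not known exactly. Their poses are not given: they have to be found in the camera images.
- stand: Drip stand with a yellow safety hook, fixed. Origin on the bench under the hook's nominal middle; +x along the arm from hook to post, z up. Foot 190 x 70 x 10 mm from x = -20 to 170 mm, post 20 mm thick at x = 135 mm, up to z = 186 mm. The hook is clamped on the arm by a grey block at a place that differs each time: shifted by an unmeasured -14 to +14 mm along the stand's x.
- hook_zero (a point): Point of the stand (not of the shifted hook): middle of the hook's floor if the shift were 0, 182 mm above the bench. The bar hangs on this flat floor. Hook 18 mm wide (hinge pin 26), its lowest point 27 mm under the floor. With no shift its upturned tip, the end away from the post, spans x = -32 to -22 mm of the stand.
- nose_zero (a point): Where the end of the hook's nose would be with no shift (x = 21 mm of the stand). The nose runs from the tip back over the floor towards the post and covers the bar; underside 14 mm, top 21 mm above the floor.
- keeper_zero (a point): Where the orange keeper's front face would be with no shift (x = 22 mm), at the bar's height. Upright leaf 8.5 mm wide that closes the gap behind the nose's end, up to 24 mm over the floor; hinged 20 mm below the floor. Pushed towards the post it swings open, sprung: about 3 N on the bar to start it, about 7 N when fully open; it springs back.
- stop_zero (a point): Where the front of the two yellow cheeks beside the keeper would be with no shift (x = 32.5 mm). They are a hard stop for the crossbar: when it lies against them (the push rises quickly past 7 N; 11 N is plenty) its near edge is 3.5 mm past the nose's end, and it is free to rise.
- tin: Lidded metal tin, 62 mm high, 73 mm diameter, green band, in a rigid wire carrier; 0.28 to 0.46 kg. Origin: centre of its underside, 45 mm above the bench while hanging; z up, x within 0.04 rad of the stand's x. Strips at y = +-37.5 mm (3 x 12 mm) rise on both sides of the hook to the crossbar; wires slope from the bar's ends to the grip block.
- crossbar (a point): Centre of the tin's square 8 x 8 mm crossbar, along its y, 141 mm above its origin; it starts in the hook between tip and keeper. The window under it, down to the lid, is 75 mm high, so the tin comes off by: bar towards the post against the keeper, up 25 to 45 mm, then away from the post over the tip (about 110 mm). Bar and nose: 6 mm of play upwards before.
- grip (a point): Centre of the tin's black grip block, 186 mm above the tin's origin and 45 mm above the crossbar's centre. Block 26 mm (tin's x) by 36 mm (y) by 26 mm high; grip it from above across its two faces at +-x, the wires being on its y sides.
- scale: Bench scale, fixed: black base, round steel pan 144 mm in diameter with its top 50 mm above the bench, and a display on a short column 95 mm from the pan's centre towards the scale's +x, up to 140 mm above the bench. Origin on the bench under the pan's centre.
- pan (a point): Centre of the top face of the scale's pan, 50 mm above the bench. The tin stands here at the end.
- bottle: Blue closed bottle, 48 mm diameter, 125 mm high, origin under its centre. Leave alone.
- cup: White open cup, 72 mm across, 85 mm high, origin under its centre. Leave alone.
- can: Steel can with a red band, 66 mm diameter, 75 mm high, origin under its centre. Leave alone.
Not all that is in view belongs to the job. Leave any pink look-alike of the tin alone. Several things look just like the stand: the one meant starts farthest to the robot's right.

How it is judged (in metres and radians):
On the way:
1. the crossbar has been lifted up out of the hook, past the nose, still over the hook (z of crossbar in the frame of stand above 0.204 m and x of crossbar in the frame of stand between -0.02 and 0.06 m and y of crossbar in the frame of stand between -0.03 and 0.03 m), for 0.05 s.
At the end, for the whole second after the job is handed in: The tin stands upright (within 0.08 rad), at rest and released on the scale's pan, its centre within 25 mm of the pan's centre, and off the stand (horizontal distance between tin and pan below 0.025 m and z of tin in the frame of pan between -0.006 and 0.006 m and angle between tin's own z axis and vertical below 0.08 rad and linear speed of tin below 0.02 m/s and contact force between tin and stand below 0.1 N and contact force between tin and scale above 1 N); the robot touches nothing.
It fails at once if the tin forces the stand or hook: over 22 N while pushing towards the post or lifting, or over 60 N at any time (while gripping) ((contact force between tin and stand above 22 N and (x of crossbar in the frame of stand above 0.01 m or z of crossbar in the frame of stand above 0.1895 m)) or contact force between tin and stand above 60 N).
It fails at once if the gripper or arm presses on the stand or its keeper (over 2 N) (contact force between any of the fingers, the arm and stand above 2 N).
It fails at once if the tin is tipped more than 0.21 rad (12 degrees) (angle between tin's own z axis and vertical above 0.21 rad).
It fails at once if the tin is banged on the scale (over 40 N) (contact force between tin and scale above 40 N).
It fails at once if the bottle, cup or can is moved by more than 15 mm or tipped over (distance of any of bottle, cup, can from where it was at the start of the episode above 0.015 m or angle between any of bottle, cup, can's own z axis and vertical above 0.3 rad).
It also fails if it takes over 51 s, if anything falls off the work surface, if the arm or the gripper's body presses on something with over 40 N, if the wrist force passes 120 N, or if a joint passes its speed limit or range.

## Working session

There is one attempt and no reset: what is moved stays moved. The work goes in short steps, Python scripts to look and compute and a tool call to move; the robot and the scene stay as the last step left them, time stands still between calls to the robot, and variables do not carry over. Pictures are saved under pics/ and viewed, at most 10 in all, crops included, and the job is handed in when it is done.

Besides the shell and the picture viewer there is one more tool, called after "Call:" as name([rows], argument=value, ...), one row to a line, values as JSON. move_arm: Moves the arm, as the interface text tells. Its arguments: {"type":"object","properties":{"steps":{"type":"array"}},"required":["steps"]}

```bash
mkdir -p pics; cat > h.py <<'E'
import numpy as np, cv2
from workcell import ctrl, cams
from scipy.spatial.transform import Rotation as R
def grab(n):
    o=ctrl.get_obs(); d=cams.get_image(n)
    if n=="wrist":
        T=np.eye(4);T[:3,:3]=R.from_rotvec(o["orientation"]).as_matrix();T[:3,3]=o["ee_pos"]
        M=T@np.array(d["mount"]); d["xyz"]=M[:3,3]; d["rotation"]=M[:3,:3]
    C=np.array(d["xyz"]);Rm=np.array(d["rotation"])
    if Rm.shape!=(3,3): Rm=R.from_rotvec(Rm).as_matrix()
    return d["image"],np.array(d["camera_matrix"]),C,Rm
def ray(v,px):
    _,K,C,Rm=v; return C,Rm@np.linalg.solve(K,[px[0],px[1],1.])
def atz(v,px,z):
    C,d=ray(v,px); return C+d*(z-C[2])/d[2]
def proj(v,P):
    _,K,C,Rm=v; p=K@(Rm.T@(np.array(P,float)-C)); return p[:2]/p[2]
def tri(obs):
    A=0;b=0
    for v,px in obs:
        C,d=ray(v,px);d=d/np.linalg.norm(d);M=np.eye(3)-np.outer(d,d);A=A+M;b=b+M@C
    P=np.linalg.solve(A,b)
    return P,[np.round(proj(v,P)-px,1) for v,px in obs]
def save(n,im): cv2.imwrite("pics/"+n,cv2.cvtColor(im,cv2.COLOR_RGB2BGR))
E
python3 - <<'E'
from h import *
for n in("scene","side","wrist"):
    v=grab(n);save(n+"1.png",v[0]);print(n,v[2].round(),v[3].round(2).tolist(),v[1][0,0])
    if n!="wrist":
        for t in("stand","tin","scale","bottle","cup","can","grip","crossbar","pan"):
            try: print(t,[(round(r["p"],2),np.round(r["rect"]).astype(int).tolist()) for r in cams.boxes_of(n,t)][:5])
            except Exception as e: print(t,e)
print(ctrl.get_obs())
E
```

```text
scene [1592.  354. 1050.] [[-0.27, 0.59, -0.76], [0.96, 0.14, -0.23], [-0.02, -0.8, -0.6]] 400.46754655438883
stand [(0.6, [450, 193, 47, 67]), (0.56, [354, 257, 49, 76])]
tin [(0.86, [399, 267, 28, 54]), (0.49, [209, 210, 16, 24])]
scale [(0.9, [257, 239, 39, 42])]
bottle [(0.74, [285, 266, 17, 28])]
cup [(0.81, [426, 242, 22, 35])]
can [(0.86, [208, 212, 13, 25]), (0.55, [355, 258, 47, 77])]
grip [(0.72, [401, 262, 29, 59]), (0.62, [369, 230, 21, 53])]
crossbar [(0.8, [401, 264, 28, 51]), (0.71, [370, 232, 20, 58]), (0.2, [353, 256, 44, 83])]
pan [(0.62, [254, 236, 41, 40])]
side [  241. -1016.   981.] [[0.98, -0.13, 0.18], [-0.22, -0.6, 0.77], [0.01, -0.79, -0.61]] 443.8536200826267
stand [(0.7, [364, 180, 56, 58]), (0.57, [243, 149, 57, 58])]
tin [(0.87, [347, 168, 22, 55]), (0.51, [357, 158, 20, 52])]
scale [(0.62, [387, 269, 80, 75])]
bottle [(0.57, [409, 221, 17, 30]), (0.19, [364, 180, 54, 60])]
cup [(0.96, [312, 165, 20, 29])]
can [(0.67, [384, 354, 29, 40])]
grip [(0.7, [350, 168, 24, 54]), (0.67, [357, 157, 16, 50]), (0.57, [408, 220, 15, 29])]
crossbar [(0.87, [345, 167, 
[... 175 characters left out ...]
5]] 360.1245663388618
{'t': 1.05, 'qpos': array([-1.89850733e-02,  4.23043909e-01,  1.62990203e+00, -2.68119321e-05,
        1.08859675e+00, -1.90161594e-02]), 'qvel': array([-0.00223071,  0.00058684,  0.00110947, -0.00015222,  0.00122714,
        0.0002098 ]), 'joint_torque': array([ 1.29857017e-04, -5.44586313e+01, -2.74051595e+01,  6.44529029e-02,
        1.67741091e-02,  3.23297485e-06]), 'ee_pos': array([6.24988473e+02, 2.79102869e-02, 2.22709313e+02]), 'orientation': array([2.22135603e+00, 2.22145270e+00, 2.75499164e-05]), 'ft_force': array([ 0.57196848, -0.07436713,  0.69436205]), 'moment': array([-0.02617852,  0.02892569,  0.03924085]), 'grasp_force': 0.0, 'width': 87.73601323805997}
```

```bash
python3 - <<'E'
import cv2,numpy as np
a=cv2.imread("pics/scene1.png")[140:340,190:490];b=cv2.imread("pics/side1.png")[100:400,210:450]
a=cv2.resize(a,None,fx=2.66,fy=2.66,interpolation=3); cv2.imwrite("pics/a.png",a)
cv2.imwrite("pics/b.png",cv2.resize(b,None,fx=2,fy=2,interpolation=3))
E
```

```text
(no output)
```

View pics/a.png

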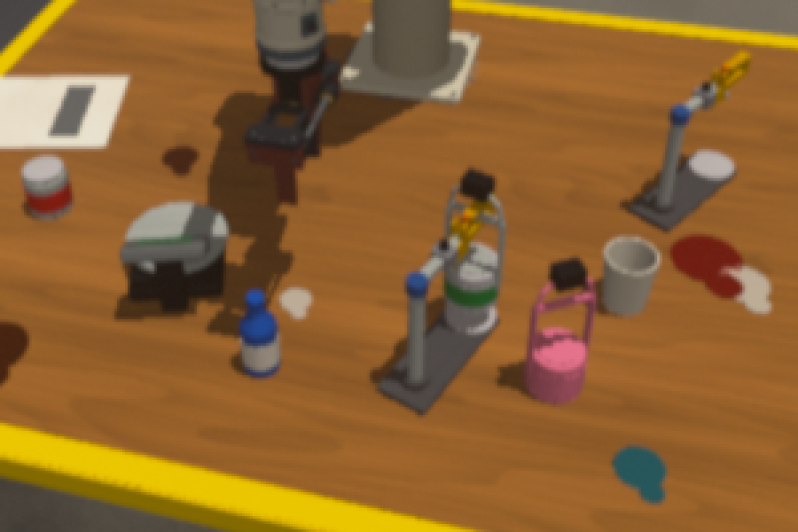

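View pics/b.png

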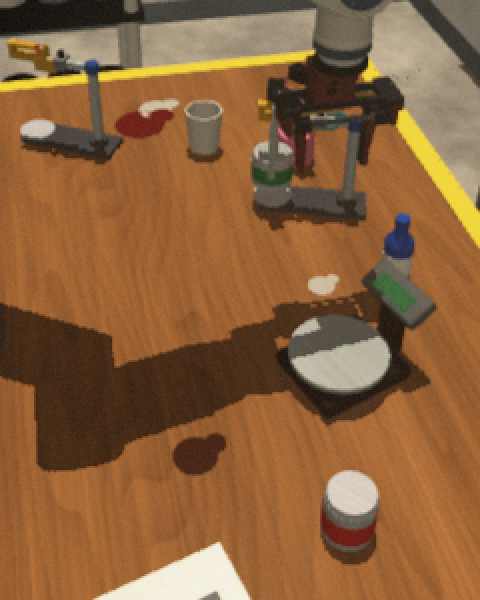

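Target: the stand near scene px (354,257), carrying the green-band tin (399,267). The other stand (450,193) is empty and farther left (+y). The pink one at scene (400,267 region, right) is the look-alike. Next: rough positions.

```bash
python3 - <<'E'
from h import *
s=grab("scene");d=grab("side")
f=lambda x,y:(190+x/2.66,140+y/2.66)
g=lambda x,y:(210+x/2,100+y/2)
print("posttop",tri([(s,f(417,280)),(d,g(355,120))]))
print("empty posttop",tri([(s,f(681,112)),(d,g(91,66))]))
print("tinlid z107",atz(s,f(472,262),107),atz(d,g(272,152),107))
print("grip z231",atz(s,f(478,185),231))
print("foot front corners",atz(s,f(422,411),0),atz(s,f(380,385),5))
print("foot side far", atz(d,g(362,215),0),atz(d,g(366,190),10))
print("pan",atz(s,f(175,232),50),atz(d,g(340,354),50))
print("can",atz(s,f(45,165),75),atz(d,g(352,490),75))
print("bottle",atz(s,f(256,295),125),atz(d,g(403,216),125))
print("cup",atz(s,f(630,258),85),atz(d,g(204,110),85))
print("display",tri([(s,f(175,262)),(d,g(399,292))]))
print("pink grip",atz(s,f(568,273),186))
E
```

```text
posttop (array([726.84462271, 172.72254491, 181.18706064]), [array([ 0.1, -0.1]), array([0.1, 0.1])])
empty posttop (array([311.53246537, 455.52737244, 177.90559157]), [array([ 0. , -0.1]), array([0. , 0.1])])
tinlid z107 [604.69272607 217.79373675 107.        ] [596.17109555 214.42688341 107.        ]
grip z231 [601.01687982 218.75890901 231.        ]
foot front corners [766.26982669 190.20142286   0.        ] [743.84034524 131.63192135   5.        ]
foot side far [746.10989074 139.81282233   0.        ] [772.57534305 196.44699639  10.        ]
pan [ 586.16213427 -205.47519803   50.        ] [ 585.34465872 -212.16837867   50.        ]
can [ 519.70428684 -439.62772782   75.        ] [ 522.63635325 -442.00817363   75.        ]
bottle [743.83926835 -22.61059767 125.        ] [743.25689694 -23.22720023 125.        ]
cup [524.53518795 411.93974565  85.        ] [513.94886999 409.8541468   85.        ]
display (array([ 688.48298422, -156.18306708,   97.59918514]), [array([-0.1,  0.1]), array([-0.1, -0.1])])
pink grip [678.69292782 338.98917731 186.        ]
```

Call:
move_arm([
  [[1,-0.2,-1],0,0],
  [[1,-0.2,-1],0,0],
  [[1,-0.2,-1],0,0],
  [[1,-0.2,-1],0,0],
  [[1,-0.2,-1],0,0],
  [[0.5,0,0],1,0],
  [[0,0,0],1,0],
  [[0,0,0],1,0],
  [[0,0,0],0.9,0],
  [[0,0,0],0,0],
  [[0,0,0],0,0],
  [[0,0,0],0,0],
])

```text
t: 2.15
ee_pos: [600.0, 137.4, 347.6]
orientation: [-2.564, -1.816, 0.0]
ft_force: [0.7, 0.5, 0.5]
width: 87.8
grasp_force: 0.0
```

```bash
python3 - <<'E'
from h import *
import pickle
v=grab("wrist");save("w1.png",v[0]);pickle.dump(v,open("w1.pkl","wb"))
print(v[2],ctrl.get_obs()["ee_pos"],ctrl.get_obs()["qpos"])
for t in("tin","stand"):print(t,[(r["p"],np.round(r["rect"])) for r in cams.boxes_of("wrist",t)])
E
```

```text
[627.90220807 217.05141215 509.37654969] [599.97884886 137.44428235 347.63214766] [2.05850307e-01 2.95931176e-01 1.52195911e+00 2.35298675e-05
 1.32379482e+00 5.44492955e-01]
tin [(0.75, array([291.,  92.,  64.,  94.])), (0.61, array([392., 340., 130., 107.]))]
stand [(0.83, array([22.,  8., 45., 15.])), (0.62, array([353.,  87., 211.,  55.]))]
```

Call:
move_arm([
  [[1,0,0],0,0],
  [[1,0,0],0,0],
  [[1,0,0],0,0],
  [[0.6,0,0],0,0],
  [[0,0,0],0,0],
  [[0,0,0],0,0],
  [[0,0,0],0,0],
])

```text
t: 2.88
ee_pos: [629.7, 221.6, 347.4]
orientation: [2.565, 1.813, -0.001]
ft_force: [0.9, -0.6, -0.2]
width: 88.0
grasp_force: 0.0
```

```bash
python3 - <<'E'
from h import *
import pickle
v=grab("wrist");save("w2.png",v[0]);pickle.dump(v,open("w2.pkl","wb"))
print(v[2],ctrl.get_obs()["ee_pos"],ctrl.get_obs()["ft_force"],ctrl.get_obs()["t"])
E
```

```text
[657.88468302 301.2980183  509.13018136] [629.76631681 221.38103027 347.63751723] [ 0.41204697 -0.28718063  0.27736566] 2.9333
```

View pics/w1.png

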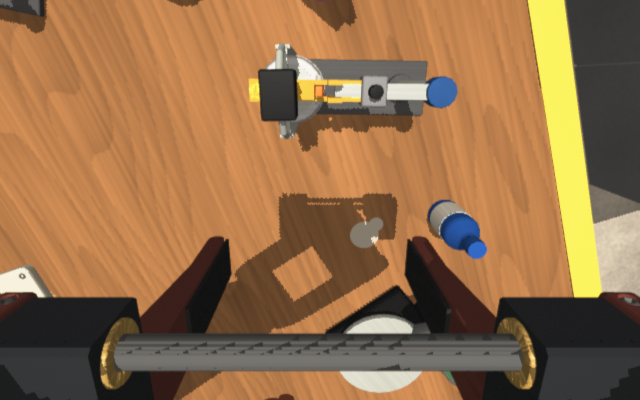

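View pics/w2.png

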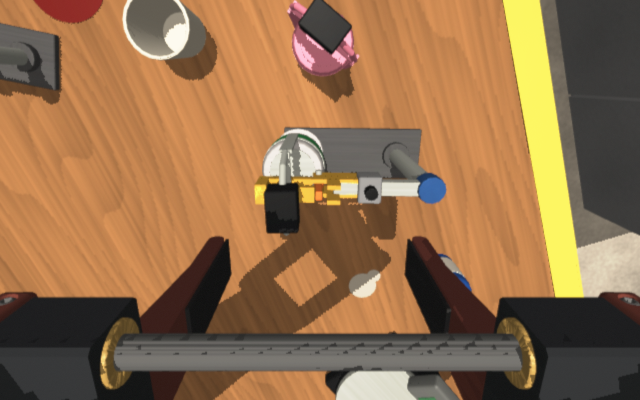

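Both views show the black block (w1 ~(278,94), w2 ~(282,208)), the yellow hook with the orange keeper at w2 ~(320,190), and the post's blue cap at (432,188). I'll enlarge a side-by-side crop for the edges.

```bash
python3 - <<'E'
import cv2,numpy as np
a=cv2.imread("pics/w1.png")[30:150,240:400];b=cv2.imread("pics/w2.png")[120:245,240:400]
r=lambda x:cv2.resize(x,(800,300*2//2) if 0 else None,fx=2.45*2 if 0 else 4.9,fy=4.9,interpolation=2)
A=cv2.resize(a,None,fx=2.4,fy=2.4,interpolation=2);B=cv2.resize(b,None,fx=4.5,fy=4.5,interpolation=2)
cv2.imwrite("pics/w2c.png",B)
from h import *
import pickle
for n,(y0,y1) in(("w1",(40,140)),("w2",(170,245))):
    v=pickle.load(open(n+".pkl","rb"));m=(v[0].max(2)<45).astype(np.uint8);m[:y0]=0;m[y1:]=0;m[:,:240]=0;m[:,320:]=0
    k,l,s,c=cv2.connectedComponentsWithStats(m);i=1+np.argmax(s[1:,4]);print(n,s[i],c[i])
    cn,_=cv2.findContours((l==i).astype(np.uint8),0,2);print(cv2.approxPolyDP(cn[0],3,True)[:,0].tolist())
E
```

```text
w1 [269  70  29  50 181] [292.58563536  99.17679558]
[[294, 70], [294, 117], [269, 119], [295, 118]]
w2 [ 266  183   34   50 1535] [282.11856678 208.1218241 ]
[[296, 184], [268, 184], [268, 231], [297, 231]]
```

View pics/w2c.png

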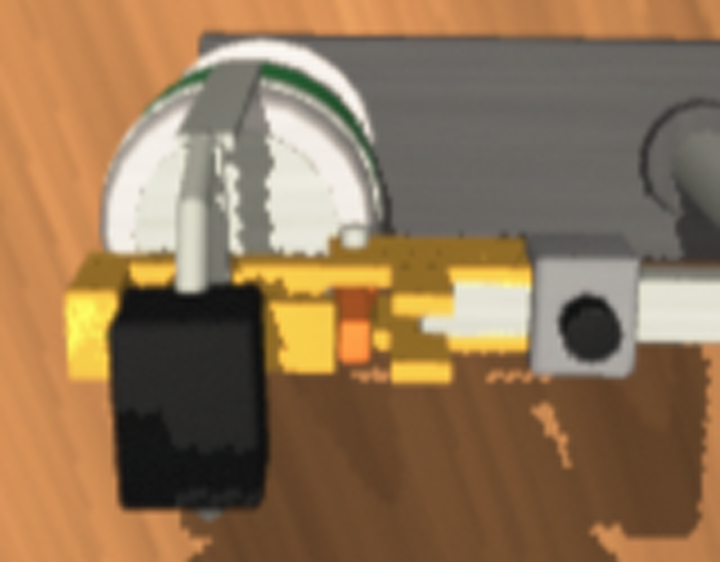

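```bash
python3 - <<'E'
from h import *
import pickle
a=pickle.load(open("w1.pkl","rb"));b=pickle.load(open("w2.pkl","rb"))
P,e=tri([(a,(278,94.5)),(b,(282.3,212))]);print("block top",P.round(1),e)
c=lambda x,y:(240+x/4.5,120+y/4.5)
Q,e=tri([(a,(441,92)),(b,(431.5,188))]);print("posttop",Q.round(1),e)
# block angles in top plane
for v,pts in((a,[(259,69),(297,69),(297,120),(259,120)]),(b,[c(113,322),c(267,322),c(263,505),c(122,505)])):
    W=[atz(v,p,P[2])[:2] for p in pts];print(np.round(W,1).tolist(),np.mean(W,0).round(1))
u=np.array([np.cos(-.34),np.sin(-.34)])
k,e=tri([(a,(375,92)),(b,(371,193))]);print("clampscrew",k.round(1),e)
yaw=np.arctan2(Q[1]-k[1],Q[0]-k[0]);print("yaw arm",yaw)
# foot long edges w2: top edge row
e1=atz(b,c(205,36),10);e2=atz(b,c(715,40),10);print("foot edge",e1,e2,np.arctan2(e2[1]-e1[1],e2[0]-e1[0]))
e3=atz(b,(420.5,129),10);print("foot corner",e3)
for yw in(yaw,np.arctan2(e2[1]-e1[1],e2[0]-e1[0])):
    R2=np.array([[np.cos(yw),np.sin(yw)],[-np.sin(yw),np.cos(yw)]])
    H=Q[:2]-R2.T@[135,0]
    f=lambda p:(R2@(np.array(p)[:2]-H)).round(1)
    print("yaw",yw,"H",H,"block",f(P),"tiptop",f(atz(b,c(66,320),203)),"nose end",f(atz(b,c(336,330),203)),"keeper",f(atz(b,c(340,340),206)),f(atz(b,c(371,340),206)),"footcorner(170,35)",f(e3),"footcorner(-20,35)",f(e1),"clamp",f(k))
E
```

```text
block top [598.5 217.  242.8] [array([ 0.4, -0. ]), array([-0.3,  0. ])]
posttop [728.4 171.1 176.6] [array([0.1, 0. ]), array([-0.1, -0. ])]
[[591.9, 237.5], [617.0, 228.7], [604.8, 195.9], [578.7, 205.0]] [598.1 216.8]
[[592.3, 237.1], [617.3, 228.3], [604.7, 196.5], [581.0, 204.9]] [598.8 216.7]
clampscrew [671.  191.9 194. ] [array([0.4, 0. ]), array([-0.4, -0. ])]
yaw arm -0.346187632620091
foot edge [595.67165579 256.47816157  10.        ] [742.1063391  203.44782128  10.        ] -0.347451685526775
foot corner [770.07971888 193.40204828  10.        ]
yaw -0.346187632620091 H [601.41037135 216.94425277] block [-2.8 -0.9] tiptop [-30.7   3.9] nose end [22.7  2.2] keeper [23.5  1.1] [29.6  1.1] footcorner(170,35) [166.7  35.1] footcorner(-20,35) [-18.8  35.2] clamp [73.9 -0. ]
yaw -0.347451685526775 H [601.46837577 217.10473932] block [-2.8 -1.1] tiptop [-30.7   3.7] nose end [22.7  2. ] keeper [23.5  0.9] [29.6  1. ] footcorner(170,35) [166.6  35.1] footcorner(-20,35) [-18.9  35. ] clamp [73.9 -0.1]
```

Measurements agree with the text: block top is at z 242.8 (expected 244), stand yaw is -0.347 and the hook shift is about +1.5 mm. Now the grasp.

Call:
move_arm([
  [[-0.59,-0.56,0],0,0],
  [[0,-0.56,0],0,0],
  [[0,0,0.5],0,0],
  [[0,0,0.8],0,0],
  [[0,0,0.8],0,0],
  [[0,0,0.8],0,0],
  [[0,0,0.8],0,0],
  [[0,0,0.8],0,0],
  [[0,0,0.5],0,0],
  [[0,0,0.3],0,0],
  [[0,0,0],0,0],
  [[0,0,0],0,0],
  [[0,0,0],0,0.4],
  [[0,0,0],0,0.5],
  [[0,0,0],0,0.6],
  [[0,0,0],0,0.7],
])

```text
t: 4.27
ee_pos: [599.1, 218.0, 216.0]
orientation: [2.565, 1.813, 0.002]
ft_force: [0.1, 0.1, 0.0]
width: 64.4
grasp_force: 0.0
```

Call:
move_arm([
  [[0,0,0],0,0.8],
  [[0,0,0],0,1],
  [[0,0,0],0,1],
  [[0,0,0],0,1],
  [[0,0,0],0,1],
  [[0,0,0],0,1],
])

```text
t: 4.77
ee_pos: [598.5, 217.9, 215.1]
orientation: [-2.565, -1.813, 0.001]
ft_force: [-2.3, 0.3, 1.9]
width: 25.8
grasp_force: 30.0
```

Call:
move_arm([
  [[0,0,-0.06],0,1],
  [[0,0,-0.06],0,1],
  [[0,0,0],0,1],
  [[0,0,0],0,1],
  [[0,0,0],0,1],
  [[0,0,0],0,1],
])

```text
t: 5.27
ee_pos: [598.6, 217.7, 218.0]
orientation: [-2.565, -1.813, 0.001]
ft_force: [-0.3, 0.3, -2.7]
width: 25.7
grasp_force: 30.0
```

Call:
move_arm([
  [[0,0.2,0],0,1],
  [[0,0.2,0],0,1],
  [[0,0.2,0],0,1],
  [[0,0.1,0],0,1],
  [[0,0,0],0,1],
  [[0,0,0],0,1],
  [[0,0,0],0,1],
])

```text
t: 5.85
ee_pos: [615.1, 211.9, 218.0]
orientation: [-2.566, -1.813, 0.001]
ft_force: [-0.9, -0.4, -3.5]
width: 26.1
grasp_force: 30.0
```

Call:
move_arm([
  [[0,0.08,0],0,1],
  [[0,0.08,0],0,1],
  [[0,0.08,0],0,1],
  [[0,0,0],0,1],
  [[0,0,0],0,1],
  [[0,0,0],0,1],
])

```text
t: 6.35
ee_pos: [620.5, 210.1, 218.1]
orientation: [-2.565, -1.813, 0.001]
ft_force: [-2.7, 0.6, -1.3]
width: 26.0
grasp_force: 30.0
```

Call:
move_arm([
  [[0,0.06,0],0,1],
  [[0,0.06,0],0,1],
  [[0,0.06,0],0,1],
  [[0,0,0],0,1],
  [[0,0,0],0,1],
  [[0,0,0],0,1],
])

```text
t: 6.85
ee_pos: [624.9, 208.5, 218.0]
orientation: [-2.565, -1.813, 0.001]
ft_force: [-3.2, 1.7, -2.5]
width: 26.0
grasp_force: 30.0
```

Call:
move_arm([
  [[0,0.06,0],0,1],
  [[0,0.06,0],0,1],
  [[0,0,0],0,1],
  [[0,0,0],0,1],
  [[0,0,0],0,1],
])

```text
t: 7.27
ee_pos: [627.7, 207.4, 217.9]
orientation: [-2.565, -1.813, 0.001]
ft_force: [-5.0, 1.1, -4.9]
width: 25.5
grasp_force: 30.0
```

Call:
move_arm([
  [[0,0.04,0],0,1],
  [[0,0,0],0,1],
  [[0,0,0],0,1],
  [[0,0,0],0,1],
])

```text
t: 7.6
ee_pos: [628.8, 207.0, 218.1]
orientation: [-2.566, -1.813, 0.0]
ft_force: [-4.9, 2.0, -3.1]
width: 26.0
grasp_force: 30.0
```

Call:
move_arm([
  [[0,0.04,0],0,1],
  [[0,0,0],0,1],
  [[0,0,0],0,1],
  [[0,0,0],0,1],
])

```text
t: 7.93
ee_pos: [629.2, 206.9, 218.1]
orientation: [-2.565, -1.813, 0.002]
ft_force: [-6.2, 2.4, -3.1]
width: 26.2
grasp_force: 30.0
```

Call:
move_arm([
  [[0,0.04,0],0,1],
  [[0,0,0],0,1],
  [[0,0,0],0,1],
  [[0,0,0],0,1],
])

```text
t: 8.27
ee_pos: [629.4, 206.9, 218.1]
orientation: [-2.564, -1.812, 0.003]
ft_force: [-8.8, 3.2, -1.3]
width: 25.3
grasp_force: 30.0
```

The bar is at the stop: the push is about 9.4 N and the travel is 32.7 mm, as predicted. Lifting carefully.

Call:
move_arm([
  [[0,0,-0.08],0,1],
  [[0,0,-0.08],0,1],
  [[0,0,-0.08],0,1],
  [[0,0,0],0,1],
  [[0,0,0],0,1],
])

```text
t: 8.68
ee_pos: [629.4, 206.7, 223.8]
orientation: [-2.564, -1.812, 0.004]
ft_force: [-8.3, 2.5, -2.5]
width: 26.0
grasp_force: 30.0
```

Call:
move_arm([
  [[0,0,-0.12],0,1],
  [[0,0,-0.12],0,1],
  [[0,0,-0.12],0,1],
  [[0,0,-0.12],0,1],
  [[0,0,0],0,1],
  [[0,0,0],0,1],
])

```text
t: 9.18
ee_pos: [631.5, 206.3, 236.6]
orientation: [2.565, 1.813, 0.002]
ft_force: [-2.4, -0.4, -3.7]
width: 25.8
grasp_force: 30.0
```

Call:
move_arm([
  [[0,0,-0.16],0,1],
  [[0,0,-0.16],0,1],
  [[0,0,-0.16],0,1],
  [[0,0,-0.16],0,1],
  [[0,0,0],0,1],
  [[0,0,0],0,1],
  [[0,0,0],0,1],
])

```text
t: 9.77
ee_pos: [630.8, 206.4, 252.2]
orientation: [2.565, 1.813, 0.0]
ft_force: [-0.7, -0.5, -4.5]
width: 26.3
grasp_force: 30.0
```

Call:
move_arm([
  [[0,-0.15,0],0,1],
  [[0,-0.3,0],0,1],
  [[0,-0.4,0],0,1],
  [[0,-0.4,0],0,1],
  [[0,-0.4,0],0,1],
  [[0,-0.4,0],0,1],
  [[0,-0.4,0],0,1],
  [[0,-0.4,0],0,1],
  [[0,-0.4,0],0,1],
  [[0,-0.4,0],0,1],
  [[0,-0.4,0],0,1],
  [[0,-0.4,0],0,1],
  [[0,-0.4,0],0,1],
  [[0,-0.3,0],0,1],
  [[0,-0.15,0],0,1],
  [[0,0,0],0,1],
  [[0,0,0],0,1],
])

```text
t: 11.18
ee_pos: [506.0, 250.8, 252.3]
orientation: [2.565, 1.813, 0.001]
ft_force: [0.9, 0.2, -4.1]
width: 25.6
grasp_force: 30.0
```

```bash
python3 - <<'E'
from h import *
s=grab("scene");d=grab("side");save("s3.png",s[0]);save("d3.png",d[0])
for n,v in(("scene",s),("side",d)):
    for t in("pan","scale","tin"):
        r=cams.cut_out(n,t)
        for q in r[:2]: print(n,t,round(q["p"],2),np.round(q["rect"]))
a=cv2.resize(cv2.imread("pics/s3.png")[190:290,200:330],None,fx=3,fy=3,interpolation=2)
b=cv2.resize(cv2.imread("pics/d3.png")[130:330,280:440],None,fx=2.5,fy=2.5,interpolation=2)
h=max(a.shape[0],b.shape[0]);c=np.zeros((h,a.shape[1]+b.shape[1],3),np.uint8);c[:a.shape[0],:a.shape[1]]=a;c[:b.shape[0],a.shape[1]:]=b
cv2.imwrite("pics/c3.png",c);print(c.shape)
E
```

```text
scene pan 0.88 [255. 236.  37.  39.]
scene pan 0.64 [355. 254.  42.  88.]
scene scale 0.97 [254. 237.  41.  42.]
scene scale 0.19 [356. 252.  49.  81.]
scene tin 0.71 [384. 205.  28.  52.]
scene tin 0.6 [399. 264.  27.  57.]
side pan 0.71 [388. 268.  77.  77.]
side pan 0.56 [321. 157.  21.  54.]
side scale 0.76 [388. 269.  78.  78.]
side tin 0.78 [320. 156.  22.  56.]
side tin 0.62 [359. 155.  24.  55.]
(500, 790, 3)
```

View pics/c3.png

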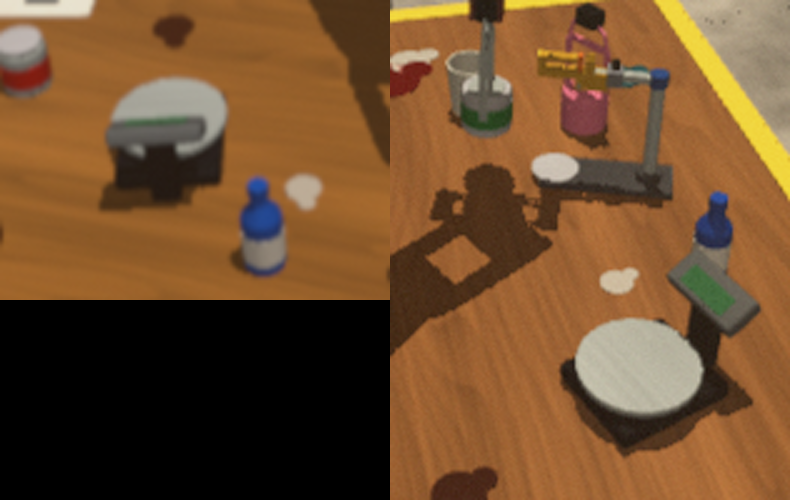

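The tin hangs free and upright (side crop (487,105)), off the hook, and the pan is fully visible. I'll fit the pan's centre now.

```bash
python3 - <<'E'
from h import *
from scipy.optimize import least_squares
s=grab("scene");d=grab("side")
E_=[]
for v,(x0,x1,y0,y1) in((s,(230,282,210,250)),(d,(348,412,252,305))):
    im=v[0].astype(int);g=im[y0:y1,x0:x1]
    m=((g.min(2)>110)&(g.max(2)-g.min(2)<45)).astype(np.uint8)
    k,l,st,c=cv2.connectedComponentsWithStats(m);i=1+np.argmax(st[1:,4]);m=(l==i).astype(np.uint8)
    cn,_=cv2.findContours(m,0,1);p=max(cn,key=len)[:,0]+[x0,y0];print(st[i]+np.array([x0,y0,0,0,0]));E_.append(p)
p=E_[1]
for z in(50,):
    W=np.array([atz(d,q,z)[:2] for q in p])
    f=least_squares(lambda c:np.hypot(*(W-c).T)-72,[586,-208],loss="soft_l1",f_scale=1);print("side fit",f.x,np.abs(f.fun).mean())
    g=least_squares(lambda c:np.hypot(*(W-c[:2]).T)-c[2],[586,-208,72],loss="soft_l1",f_scale=1);print(g.x)
    W2=np.array([atz(s,q,z)[:2] for q in E_[0]]);W2=W2[W2[:,0]<600]
    f=least_squares(lambda c:np.hypot(*(W2-c).T)-72,[586,-208],loss="soft_l1",f_scale=1);print("scene fit(far half)",f.x,np.abs(f.fun).mean())
# height check: leftmost/rightmost extremes center
print(tri([(s,((237+276)/2,229.5)),(d,(379.6,276))]))
E
```

```text
[237 216  39  25 466]
[ 354  258   51   37 1468]
side fit [ 584.39940067 -204.64468097] 2.6426196863878046
[ 584.36226086 -205.20541885   69.33697155]
scene fit(far half) [ 594.59691418 -204.24050563] 15.364324245662921
(array([ 588.73432457, -201.98872722,   42.02874789]), [array([ 0.1, -0.1]), array([0.2, 0.1])])
```

Call:
move_arm([
  [[0,0,-0.3],0,1],
  [[-0.2,0.11,-0.3],0,1],
  [[-0.4,0.23,0],0,1],
  [[-0.6,0.34,0],0,1],
  [[-0.8,0.45,0],0,1],
  [[-0.8,0.45,0],0,1],
  [[-0.8,0.45,0],0,1],
  [[-0.8,0.45,0],0,1],
  [[-0.8,0.45,0],0,1],
  [[-0.8,0.45,0],0,1],
  [[-0.8,0.45,0],0,1],
  [[-0.8,0.45,0],0,1],
  [[-0.8,0.45,0],0,1],
  [[-0.8,0.45,0],0,1],
  [[-0.6,0.34,0],0,1],
  [[-0.4,0.23,0],0,1],
  [[-0.2,0.11,0],0,1],
  [[0,0,0],0,1],
  [[0,0,0],0,1],
])

```text
t: 13.27
ee_pos: [557.0, -43.2, 267.2]
orientation: [-2.566, -1.812, -0.0]
ft_force: [-0.6, 0.7, -4.2]
width: 25.9
grasp_force: 30.0
```

Call:
move_arm([
  [[-0.2,0.11,0],0,1],
  [[-0.4,0.23,0],0,1],
  [[-0.6,0.34,0],0,1],
  [[-0.8,0.45,0],0,1],
  [[-0.8,0.45,0],0,1],
  [[-0.8,0.45,0],0,1],
  [[-0.8,0.45,0],0,1],
  [[-0.6,0.34,0],0,1],
  [[-0.4,0.23,0],0,1],
  [[-0.2,0.11,0],0,1],
  [[-0.12,0.07,0],0,1],
  [[0,0,0],0,1],
  [[0,0,0],0,1],
  [[0,0,0],0,1],
])

```text
t: 14.43
ee_pos: [585.4, -204.2, 267.1]
orientation: [-2.564, -1.814, 0.0]
ft_force: [-0.0, -0.7, -3.3]
width: 25.8
grasp_force: 30.0
```

```bash
python3 - <<'E'
from h import *
s=grab("scene");d=grab("side");w=grab("wrist")
for n,v in(("s4",s),("d4",d),("w4",w)):save(n+".png",v[0])
a=cv2.resize(cv2.imread("pics/s4.png")[160:280,205:315],None,fx=3,fy=3,interpolation=2)
b=cv2.resize(cv2.imread("pics/d4.png")[170:320,330:440],None,fx=4,fy=4,interpolation=2)
h=max(a.shape[0],b.shape[0]);c=np.zeros((h,a.shape[1]+b.shape[1],3),np.uint8);c[:a.shape[0],:a.shape[1]]=a;c[:b.shape[0],a.shape[1]:]=b
cv2.imwrite("pics/c4.png",c);print(c.shape)
E
```

```text
(600, 770, 3)
```

View pics/c4.png

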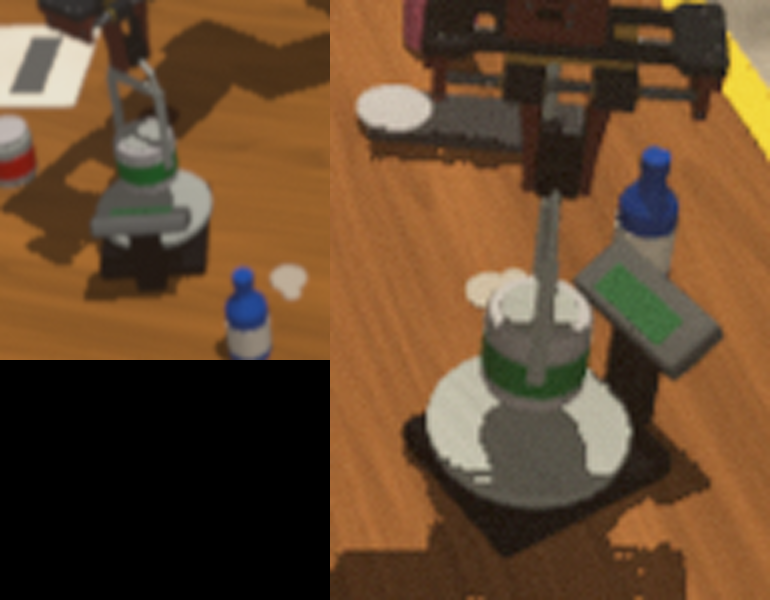

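View pics/w4.png

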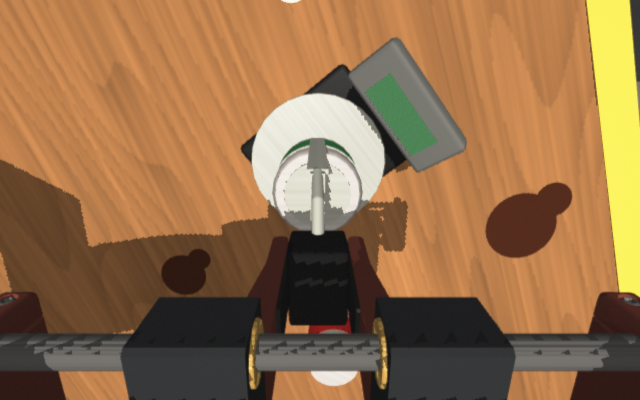

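```bash
python3 - <<'E'
from h import *
w=grab("wrist")
for c in((585.4,-205),(585.4,-200),(585.4,-210)):
    p=np.array([proj(w,[c[0]+72*np.cos(t),c[1]+72*np.sin(t),50]) for t in np.linspace(0,6.28,200)]);print(c,p.min(0).round(1),p.max(0).round(1))
E
```

```text
(585.4, -205) [250.2  93.7] [384.5 225.4]
(585.4, -200) [248.4  88.8] [383.1 221.5]
(585.4, -210) [252.   98.5] [385.8 229.2]
```

Call:
move_arm([
  [[0,0,0.2],0,1],
  [[0,0,0.3],0,1],
  [[0,0,0.3],0,1],
  [[0,0,0.3],0,1],
  [[0,0,0.2],0,1],
  [[0,0,0.1],0,1],
  [[0,0,0],0,1],
  [[0,0,0],0,1],
])

```text
t: 15.3
ee_pos: [585.6, -205.1, 232.1]
orientation: [-2.566, -1.813, 0.0]
ft_force: [-0.2, -0.3, -3.1]
width: 26.0
grasp_force: 30.0
```

Pan centre confirmed at (585.5, -205). Lowering in small steps.

Call:
move_arm([
  [[0,0,0.08],0,1],
  [[0,0,0.08],0,1],
  [[0,0,0.08],0,1],
  [[0,0,0.08],0,1],
  [[0,0,0.06],0,1],
  [[0,0,0],0,1],
  [[0,0,0],0,1],
])

```text
t: 15.88
ee_pos: [585.5, -205.0, 222.6]
orientation: [-2.565, -1.813, 0.0]
ft_force: [0.2, -0.0, -3.8]
width: 26.1
grasp_force: 30.0
```

Call:
move_arm([
  [[0,0,0.04],0,1],
  [[0,0,0.04],0,1],
  [[0,0,0],0,1],
  [[0,0,0],0,1],
  [[0,0,0],0,1],
])

```text
t: 16.3
ee_pos: [585.6, -205.0, 220.7]
orientation: [-2.566, -1.813, -0.0]
ft_force: [-0.9, 0.1, -3.1]
width: 26.1
grasp_force: 30.0
```

Call:
move_arm([
  [[0,0,0.03],0,1],
  [[0,0,0],0,1],
  [[0,0,0],0,1],
  [[0,0,0],0,1],
])

```text
t: 16.63
ee_pos: [585.8, -205.1, 220.3]
orientation: [2.565, 1.813, 0.001]
ft_force: [-0.9, 1.8, 1.1]
width: 25.9
grasp_force: 30.0
```

Call:
move_arm([
  [[0,0,0.03],0,1],
  [[0,0,0],0,1],
  [[0,0,0],0,1],
  [[0,0,0],0,1],
])

```text
t: 16.97
ee_pos: [585.9, -205.1, 220.3]
orientation: [2.565, 1.813, 0.001]
ft_force: [-1.3, 0.6, 5.3]
width: 25.6
grasp_force: 30.0
```

Call:
move_arm([
  [[0,0,-0.02],0,1],
  [[0,0,0],0,1],
  [[0,0,0],0,0.68],
  [[0,0,0],0,0.65],
  [[0,0,0],0,0.6],
  [[0,0,0],0,0.5],
  [[0,0,0],0,0.3],
  [[0,0,0],0,0.1],
  [[0,0,0],0,0],
  [[0,0,0],0,0],
  [[0,0,0],0,0],
])

```text
t: 17.88
ee_pos: [585.5, -205.0, 219.6]
orientation: [-2.565, -1.813, 0.0]
ft_force: [0.3, 0.1, -0.1]
width: 72.2
grasp_force: 0.0
```

Call:
move_arm([
  [[0,0,-0.2],0,0],
  [[0,0,-0.4],0,0],
  [[0,0,-0.8],0,0],
  [[0,0,-0.8],0,0],
  [[0,0,-0.8],0,0],
  [[0,0,-0.8],0,0],
  [[0,0,-0.4],0,0],
  [[0,0,0],0,0],
  [[0,0,0],0,0],
  [[0,0,0],0,0],
])

```text
t: 18.72
ee_pos: [585.0, -204.8, 323.6]
orientation: [-2.564, -1.812, 0.001]
ft_force: [0.3, -0.3, -0.0]
width: 87.7
grasp_force: 0.0
```

```bash
python3 - <<'E'
from h import *
w=grab("wrist");save("w5.png",w[0])
d=grab("side");save("d5.png",d[0])
a=cv2.resize(cv2.imread("pics/w5.png"),None,fx=.78,fy=.78);b=cv2.resize(cv2.imread("pics/d5.png")[170:320,330:440],(293,400))
c=np.zeros((400,a.shape[1]+293,3),np.uint8);c[:a.shape[0],:a.shape[1]]=a;c[:,a.shape[1]:]=b
cv2.imwrite("pics/c5.png",c);print(c.shape,ctrl.get_obs()["ft_force"],proj(w,[585.5,-205,236+13])*.78)
E
```

```text
(400, 792, 3) [ 0.00926028 -0.51526592 -0.29522786] [248.27664777 161.67612805]
```

View pics/c5.png

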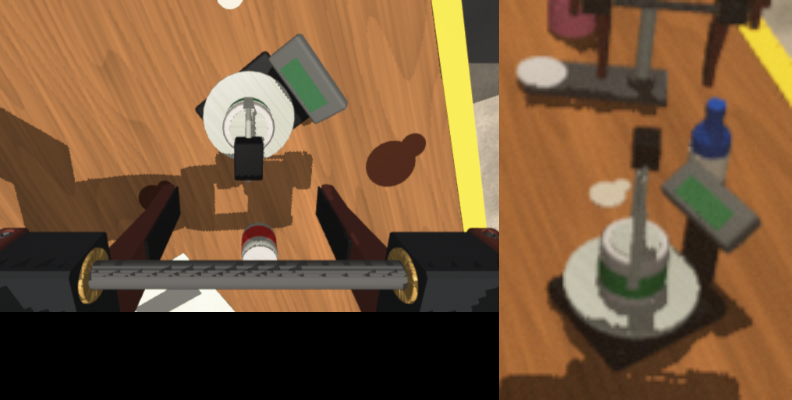

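The tin stands upright and centred on the pan (side crop (633,270)), and the gripper is clear above it. Handing in.

```bash
python3 -c "
from workcell import ctrl
print(ctrl.close_job())"
```

```text
the job is handed in; nothing more can be done
None
```

The tin is off the hook and standing upright, released, in the middle of the scale's pan, and the job is handed in at about 19 s; the highest push I read at the hook was about 9.4 N, and the hand-in gave no verdict.

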